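# Slide the flat gauge home under the bridge

### The job

Push the flat steel gauge along the bench with your fingertips, slim end first, through the low opening under the metal bridge until its upright heel rests flush against the bridge, then take the hand away. Only push it, and gently: do not grip, lift or tip it, and leave the loupe, jar and screwdriver where they are.

Things in the scene. Friction and masses are not known exactly. Their poses are not given: they have to be found in the camera images.
- gauge: Loose flat steel gauge: straight-sided plate 112 mm long (x), 44 wide (y), 10 thick, with an upright heel across its rear end, 12 mm long, full width, 27 mm tall. 0.3 to 0.6 kg; slides with ordinary friction, stays where left. Origin: centre of the underside, on the bench; +x points from heel to slim nose, z up; heel's rear face at x = -56 mm. Starts before the bridge, turned and off to one side.
- nose (a point): Middle of the gauge's front edge, on its underside (gauge x = +56 mm).
- heel_left (a point): Point on the heel's front face, 18 mm to the +y side of the gauge's middle, 18 mm above its underside (gauge x = -44 mm).
- heel_right (a point): The same point 18 mm to the -y side.
- bridge: Low aluminium bridge fixed to the bench, 40 mm deep (x), 96 wide (y), 30 tall. The opening runs straight through along x, 60 mm wide, 13 high from the bench: the plate passes, the heel cannot. A knurled screw juts 41 mm from its -y end. Origin: on the bench, mid-opening; +x is the way the gauge goes in; entry face x = -20 mm. Gauge home: its origin is at x = +24 mm here.
- mouth (a point): Middle of the opening's entry side, at bench level (bridge x = -20 mm).
- loupe: Loose bystander: black watchmaker's eyeglass loupe standing upright, 35 mm across, 44 mm tall, beside the bridge. Origin: centre of its underside.
- jar: Loose bystander: small glass jar with metal lid, 42 mm across, 48 mm tall, beyond the bridge and to one side. Origin: centre of its underside.
- driver: Loose bystander: screwdriver 130 mm long lying on the bench along the lane on the bridge's -y side, 145 to 170 mm from the lane's middle. Origin: under its middle.
There are look-alikes about, which are no part of the job. What is shaped like the gauge but red is not meant.

How it is judged:
By the outcome, as a careful person would: the job done as asked, in the order asked, and still so for the second after the job is handed in, with the robot touching nothing.
It also fails if it takes over 54 s, if anything falls off the work surface, if the arm or the gripper's body presses on something with over 40 N, if the wrist force passes 120 N, or if a joint passes its speed limit or range.

### The arm

A 6-joint arm with a two-finger parallel gripper is mounted at the origin on the work surface. World frame = base frame: x ahead of the robot, y to its left, z up, the work surface at z = 0. Lengths are in m, angles in rad, forces in N, time in s.
With the tool pointing down it reaches from about 0.375 to 0.975 m from the base axis. Payload 3.8 kg.
Tool frame: the origin (TCP) lies on the centre line of the jaws, within the pads' length; the fingertips stand 14 mm ahead of it and the grasp point (between the pads) lies 5 mm behind it; z points along the fingers, y is the line along which they close (so a half turn about z gives the same grasp; the last joint's range is limited). The gripper opens to 85 mm and grips with 20 to 120 N. Pads are 22 mm wide; open, the fingers measure 114 mm over their backs; the gripper's body (76 mm by 85 mm) begins 54 mm behind the grasp point. The pads swing forward as they close: fully open they stand 13 mm farther back than shut.
Start: joints at [-1.357, 0.264, 1.604, -0, 1.274, -0.037], TCP at [0.168, -0.654, 0.245] pointing down, gripper open.
Joint ranges: [-2.63, 2.63], [-0.94, 2.18], [0.31, 2.57], [-1.31, 4.45], [0, 2.66], [-2.55, 2.55]. Speed limits (rad/s): [2.57, 2.57, 3.14, 3.14, 3.14, 3.14].

### API

Orientations are given as a rotation vector (axis times angle).
In Python, from workcell import bot, eyes, spot_in gives the robot as it stands.
- The arm moves only by the tool carry_out, never from a script. Its argument "series" is text: rows parted by semicolons, each of 4 numbers parted by spaces: the shift along the world's x, y, z in m, then the turn about the world's z in degrees. In form: tx ty tz roll; .... A call has 1 to 20 rows; each row shifts and turns the commanded pose from where the row before left it; what a row does not reach is not made up. A row lasts 1/8 s, in which the tool goes at most 62.5 mm and 10.7 degrees, less where a joint would pass 70% of its speed; a pose out of reach is approached as far as the arm can. A call is refused whole if a number of a shift passes 0.0625 or a number of a turn 10.7, either way. A call with a gripper value outside its range is refused whole. "jaw" is the gripper command: -1 is shut, 1 is fully open, values between are in proportion, set as the call begins (left out, the last holds). The fingers move at their own pace and stop on an object; "grip_force" is the grip in N (left out, the last holds). Time passes only in rows, so rows that do not move let the fingers close. It gives the time, the measured TCP pose, the force, the opening and the grip force at its end, in the units of the state.
- bot.read_state(): the state, without advancing time (a new reading comes with each control period).
- eyes.read_camera(name): name is "side" or "top" or "wrist"; returns (picture, depth): 400x640x3 uint8, blue, green, red; 400x640 float32, m along the optical axis (not along the pixel's ray), 0 where there is no reading.
- eyes.get_calibration(name): a dict with "K" (3x3 intrinsics, pixels), "distortion" ([k1, k2, p1, p2, k3] as OpenCV has them; the pictures are not rectified), "position" and "rotation" of the camera in the world; the wrist camera has in their place "T_tool_cam" (4x4, takes a point from camera to tool coordinates, whose origin is the TCP and whose axes are the flange's). Camera axes: x right, y down, z forward; pixel columns grow to the right and rows downward; lengths in m; the calibration is good to about 2 mm. A picture is of the moment at which its call begins: read the wrist's pose just before it. get_calibration takes no time and is no camera call.
- bot.finish_job(): hands the job in; it is judged then, once.
Trained networks look in the newest picture that a camera, given by its name, has taken for a name from the list of things; names that differ only in an ending like _2 or _b are one class to them, and where a whole thing is asked for, a point or a joint stands for the part that bears it (a point fixed in the world has none). Each returns a list of dicts, best first, with "score" (0 to 1); they miss things now and then, are a little off and sometimes report something else, mostly with a low value. They report only what shows in the picture. A call takes as long as a camera call. They do not tell look-alikes from the thing itself.
- spot_in(camera, target): "rect" ([centre column, centre row, width, height] in pixels, round what is visible of it).
The state is a dict: "time": time; "q": joint angles; "joint_vel": joint speeds; "joint_torque": joint torques, N m; "tool_pos": TCP position; "tcp_rot": TCP orientation; "wrist_force": force on the tool from outside, world axes, zero at the start; "torque": the same for the moment, N m; "width": opening from 0.0 (shut) to 1.0 (fully open); "grip_force": force on a finger pad.
Only numpy, scipy, OpenCV 4.12 (cv2) and the standard library are available. Lean on these libraries where they do the work, as an engineer would, in place of code of your own. Each camera call takes 0.05 s, during which the arm holds its last target. There are 200 camera calls.

## Working session

There is one attempt and no reset: what is moved stays moved. The work goes in short steps, Python scripts to look and compute and a tool call to move; the robot and the scene stay as the last step left them, time stands still between calls to the robot, and variables do not carry over. Pictures are saved under pics/ and viewed, at most 10 in all, crops included, and the job is handed in when it is done.

Besides the shell and the picture viewer there is one more tool, called by a JSON object that holds its "api" and its "payload", one argument or row to a line. carry_out: Moves the arm, as the interface text tells. Its arguments: {"type":"object","properties":{"series":{"type":"string"},"jaw":{"type":"number"},"grip_force":{"type":"number"}},"required":["series"]}

```bash
mkdir -p pics; cat > h.py <<'E'
import numpy as np, cv2
from workcell import bot, eyes, spot_in
def snap(n):
    s=bot.read_state(); im,d=eyes.read_camera(n); return s,im,d
def world(n,px,d):
    """pixels Nx2 + depth -> world"""
    c=eyes.get_calibration(n); px=np.array(px,float).reshape(-1,1,2)
    r=cv2.undistortPoints(px,np.array(c['K']),np.array(c['distortion']))[:,0]
    p=np.c_[r,np.ones(len(r))]*np.array(d).reshape(-1,1)
    return p@np.array(c['rotation']).T+np.array(c['position'])
def onplane(n,px,z):
    c=eyes.get_calibration(n); a=world(n,px,np.ones(len(px))); o=np.array(c['position']); v=a-o
    return o+v*((z-o[2])/v[:,2])[:,None]
E
python3 - <<'E'
from h import *
for n in('top','side'):
    s,im,d=snap(n); cv2.imwrite(f'pics/{n}0.png',im); np.save(f'{n}0.npy',d)
    c=eyes.get_calibration(n);print(n,np.round(c['position'],3))
    for t in('gauge','bridge','loupe','jar','driver'):
        for r in spot_in(n,t)[:3]:
            u,v=r['rect'][:2]; print(t,round(r['score'],2),np.round(r['rect']),np.round(onplane(n,[[u,v]],0.01)[0],3))
print(bot.read_state())
E
```

```text
top [0.444 0.063 0.989]Traceback (most recent call last):
  File "<stdin>", line 7, in <module>
  File "h.py", line 13, in onplane
    return o+v*((z-o[2])/v[:,2])[:,None]
                         ~^^^^^
IndexError: too many indices for array: array is 1-dimensional, but 2 were indexed
```

View pics/top0.png

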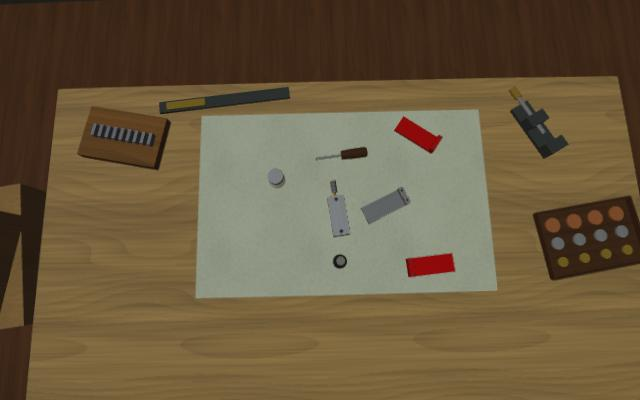

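The top view shows the grey gauge at (385,205) with its heel at upper right (405,195). The bridge is at (339,215) with its screw at (334,187), and the jar is at (276,177). The driver is at (342,154) and the loupe at (340,261). The red ones are decoys.

```bash
sed -i "s/    return p@np.array(c\['rotation'\])/    R=np.array(c['rotation'],float); R=cv2.Rodrigues(R)[0] if R.size==3 else R\n    return p@R/" h.py
python3 - <<'E'
from h import *
print(eyes.get_calibration('top'), eyes.get_calibration('wrist'))
for n in('top','side'):
    s,im,d=snap(n); cv2.imwrite(f'pics/{n}0.png',im); np.save(f'{n}0.npy',d)
    for t in('gauge','bridge','loupe','jar','driver'):
        for r in spot_in(n,t)[:3]:
            u,v=r['rect'][:2]; print(n,t,round(r['score'],2),np.round(r['rect']),np.round(onplane(n,[[u,v]],0.01)[0],3))
print(bot.read_state())
E
```

```text
{'K': array([[405.47377477,   0.        , 317.62016548],
       [  0.        , 405.47377477, 195.10418619],
       [  0.        ,   0.        ,   1.        ]]), 'distortion': array([-0.02420553,  0.        ,  0.        ,  0.        ,  0.        ]), 'position': array([0.44420007, 0.0630529 , 0.98909728]), 'rotation': array([-2.09066395,  2.14315884, -0.2065233 ])} {'K': array([[295.63200669,   0.        , 314.14214945],
       [  0.        , 295.63200669, 199.10466016],
       [  0.        ,   0.        ,   1.        ]]), 'distortion': array([-0.04943199,  0.        ,  0.        ,  0.        ,  0.        ]), 'T_tool_cam': array([[-1.04807822e-04, -9.63599448e-01, -2.67350132e-01,
         6.79227537e-02],
       [ 9.99999780e-01, -2.76047717e-04,  6.02923318e-04,
        -2.28889436e-04],
       [-6.54777970e-04, -2.67350010e-01,  9.63599265e-01,
        -1.27029704e-01],
       [ 0.00000000e+00,  0.00000000e+00,  0.00000000e+00,
         1.00000000e+00]])}
top gauge 0.98 [418. 137.  47.  34.] [ 0.784 -0.194  0.01 ]
top gauge 0.76 [433. 266.  47.  19.] [ 0.461 -0.208  0.01 ]
top gauge
[... 734 characters left out ...]
6.] [ 0.743 -0.006  0.01 ]
{'time': 0.7, 'q': array([-1.35690346e+00,  2.63857729e-01,  1.60397264e+00,  4.46368542e-06,
        1.27367665e+00, -3.68984539e-02]), 'joint_vel': array([ 0.00073037, -0.00215802, -0.00048004, -0.00047261, -0.00037087,
        0.00184624]), 'joint_torque': array([ 1.75245994e-03, -5.14842618e+01, -3.67607009e+01,  4.05831145e-06,
        6.93131387e-04,  1.08877737e-05]), 'tool_pos': array([ 0.16751931, -0.65389973,  0.24532303]), 'tcp_rot': array([3.11684169e+00, 3.92897837e-01, 1.85656962e-05]), 'wrist_force': array([-0.02231849,  0.4359416 , -0.85367435]), 'torque': array([-0.00734699, -0.02086104,  0.002022  ]), 'grip_force': 0.0, 'width': 1.001740427152707}
```

View pics/side0.png

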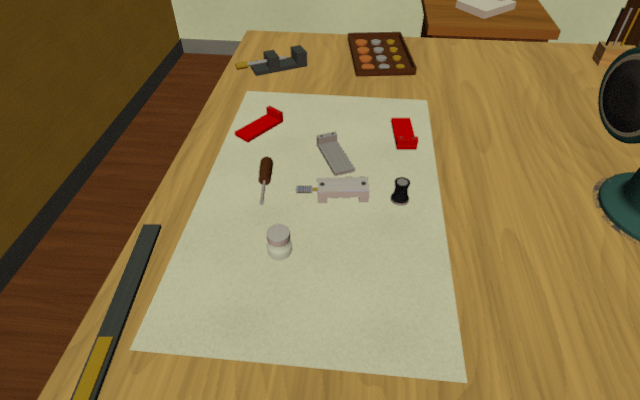

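{"api": "carry_out", "payload": {
  "series": "0.036 0.046 0.004 8;0.036 0.046 0.004 8;0.036 0.046 0.004 8;0.036 0.046 0.004 8;0.036 0.046 0.004 8;0.036 0.046 0.004 8;0.036 0.046 0.004 8;0.036 0.046 0.004 8;0.036 0.046 0.004 8;0.036 0.046 0.004 8;0.036 0.046 0.004 8;0.036 0.046 0.004 8;0 0 0 0;0 0 0 0",
  "jaw": -0.72,
  "grip_force": 20
}}

```text
time: 2.45
tool_pos: [0.5993, -0.1019, 0.2931]
tcp_rot: [-1.793, -2.579, 0.001]
wrist_force: [-0.8, -0.3, 0.1]
width: 0.133
grip_force: 0.0
```

```bash
cat >> h.py <<'E'
def wpose(s):
    T=np.eye(4);T[:3,:3]=cv2.Rodrigues(np.array(s['tcp_rot'],float))[0];T[:3,3]=s['tool_pos']
    return T@eyes.get_calibration('wrist')['T_tool_cam']
def wproj(s,P):
    M=np.linalg.inv(wpose(s));c=eyes.get_calibration('wrist')
    return cv2.projectPoints(np.array(P,float).reshape(-1,1,3),cv2.Rodrigues(M[:3,:3])[0],M[:3,3],c['K'],c['distortion'])[0][:,0]
def wcloud(s,d):
    v,u=np.mgrid[0:400,0:640];c=eyes.get_calibration('wrist')
    r=cv2.undistortPoints(np.c_[u.ravel(),v.ravel()].astype(float).reshape(-1,1,2),c['K'],c['distortion'])[:,0]
    p=np.c_[r,np.ones(len(r))]*d.reshape(-1,1); T=wpose(s)
    return (p@T[:3,:3].T+T[:3,3]).reshape(400,640,3)
E
python3 - <<'E'
from h import *
s,im,d=snap('wrist'); cv2.imwrite('pics/w1.png',im); np.save('w1.npy',d); X=wcloud(s,d); np.save('X1.npy',X)
print(s['tool_pos'],s['tcp_rot'],s['width'],s['time'])
for t in('gauge','bridge','nose','heel_left','heel_right','mouth'):
    for r in spot_in('wrist',t)[:2]: 
        u,v=np.round(r['rect'][:2]).astype(int); print(t,round(r['score'],2),np.round(r['rect']),np.round(X[v,u],3))
E
```

```text
[ 0.59926523 -0.10185449  0.2930583 ] [-1.79320250e+00 -2.57911294e+00  1.32908895e-03] 0.13270996554090186 2.45
gauge 0.89 [410. 259.  75.  48.] [ 0.788 -0.184  0.009]
gauge 0.85 [204. 199.  44.  78.] [ 0.465 -0.201  0.009]
bridge 0.75 [353.  80. 108.  52.] [0.605 0.021 0.03 ]
nose 0.96 [412. 260.  73.  48.] [ 0.791 -0.184  0.01 ]
nose 0.69 [323. 170.  39.  87.] [ 0.613 -0.102  0.007]
heel_left 0.86 [207. 196.  40.  75.] [ 0.468 -0.195  0.009]
heel_left 0.83 [325. 172.  33.  88.] [ 0.616 -0.103  0.01 ]
heel_right 0.9 [203. 197.  42.  79.] [ 0.463 -0.199  0.009]
heel_right 0.81 [324. 169.  37.  83.] [ 0.613 -0.1    0.008]
mouth 0.63 [350.  82. 108.  55.] [0.603 0.017 0.029]
```

View pics/w1.png

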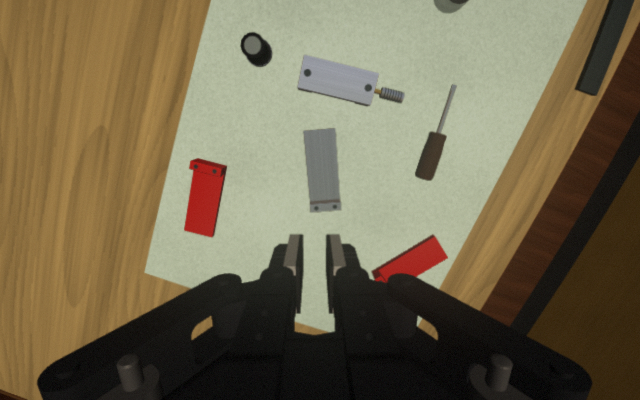

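The wrist view shows the gauge from nose (320,130) to heel (325,207). The bridge is centred at (338,80) with its screw at (392,95). I'll fit both from the depth.

```bash
cat >> h.py <<'E'
def fit(X,im,box,zmin,zmax,L,W):
    """min-area rect of points in pixel box & z range; returns centre, yaw of long axis deg, dims"""
    m=np.zeros(X.shape[:2],bool);u0,v0,u1,v1=box;m[v0:v1,u0:u1]=1
    hsv=cv2.cvtColor(im,cv2.COLOR_BGR2HSV)
    m&=(X[...,2]>zmin)&(X[...,2]<zmax)
    n,l,st,_=cv2.connectedComponentsWithStats(m.astype(np.uint8));k=1+np.argmax(st[1:,4])
    P=X[l==k]; (c,(a,b),t)=cv2.minAreaRect((P[:,:2]*1000).astype(np.float32))
    if a<b: t+=90;a,b=b,a
    return np.round(c,1),round(t,1),round(a,1),round(b,1),len(P),np.round(np.percentile(P[:,2],[5,50,95]),4)
E
python3 - <<'E'
from h import *
X=np.load('X1.npy');im=cv2.imread('pics/w1.png')
print('bench z',np.median(X[230:260,230:280,2]))
print('gauge',fit(X,im,(290,115,350,225),.005,.05,112,44))
print('heel',fit(X,im,(290,115,350,225),.018,.05,44,12))
print('bridge top',fit(X,im,(285,40,378,115),.022,.05,96,40))
E
```

```text
bench z -0.0009748814331724809
gauge (array([ 611.8, -101.5]), 115.2, 112.6, 44.0, 2577, array([0.0074, 0.0088, 0.0257]))
heel (array([ 632.9, -146.5]), 24.5, 43.9, 12.7, 299, array([0.02  , 0.0255, 0.0267]))
bridge top (array([587.6,  14.5]), 7.2, 95.7, 39.9, 2581, array([0.027 , 0.0284, 0.0299]))
```

{"api": "carry_out", "payload": {
  "series": "0.028 -0.005 0 1.6;0.028 -0.005 -0.02 1.6;0.028 -0.006 -0.04 1.6;0 0 -0.055 0;0 0 -0.055 0;0 0 -0.05 0;0 0 -0.03 0;0 0 -0.021 0;0 0 0 0;0 0 0 0",
  "jaw": -1
}}

```text
time: 4.05
tool_pos: [0.6849, -0.1183, 0.024]
tcp_rot: [1.683, 2.65, 0.002]
wrist_force: [0.3, -0.8, 0.2]
width: 0.002
grip_force: 0.0
```

```bash
cat > look.py <<'E'
import sys
from h import *
s,im,d=snap('wrist'); cv2.imwrite(f'pics/{sys.argv[1]}.png',im); X=wcloud(s,d); np.save('X.npy',X)
print(s['time'],s['tool_pos'],np.degrees(2*np.arctan2(s['tcp_rot'][1],s['tcp_rot'][0]))%360, s['wrist_force'])
E
python3 look.py w2
```

```text
4.05 [ 0.68490003 -0.11831377  0.02403227] 115.15911863647312 [ 0.3438404  -0.80849603  0.156081  ]
```

View pics/w2.png

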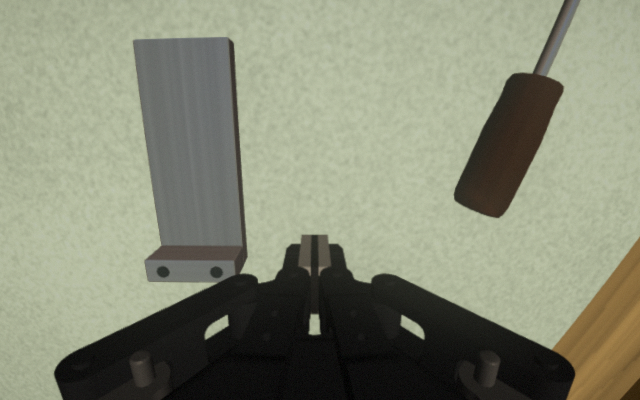

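The gauge is at left, with its heel at (195,265) and side edge at about u=243. The shut fingertips are level with the heel at (315,240), and the driver is clear at right. Next I push the heel sideways.

{"api": "carry_out", "payload": {
  "series": "-0.006 -0.003 0 0;-0.006 -0.003 0 0;-0.006 -0.003 0 0;-0.003 -0.001 0 0;-0.002 -0.001 0 0;0 0 0 0"
}}

```text
time: 4.85
tool_pos: [0.6604, -0.1289, 0.0223]
tcp_rot: [-1.684, -2.652, 0.0]
wrist_force: [-0.3, 0.2, 0.1]
width: 0.004
grip_force: 0.0
```

{"api": "carry_out", "payload": {
  "series": "-0.002 -0.001 0 0;-0.002 -0.001 0 0;-0.002 -0.001 0 0;0 0 0 0"
}}

```text
time: 5.35
tool_pos: [0.6543, -0.132, 0.0222]
tcp_rot: [-1.684, -2.652, 0.0]
wrist_force: [0.5, 0.7, -0.1]
width: 0.001
grip_force: 0.2
```

```bash
python3 look.py w3; python3 -c "
from h import *
X=np.load('X.npy');im=cv2.imread('pics/w3.png')
print(fit(X,im,(100,20,300,235),.004,.013,0,0))"
```

```text
5.35 [ 0.65428866 -0.13198102  0.0222445 ] 115.16233352723557 [ 0.46449222  0.73293937 -0.06979934]
(array([603.9, -94. ]), 108.7, 97.5, 44.6, 18302, array([0.0073, 0.0084, 0.0094]))
```

View pics/w3.png

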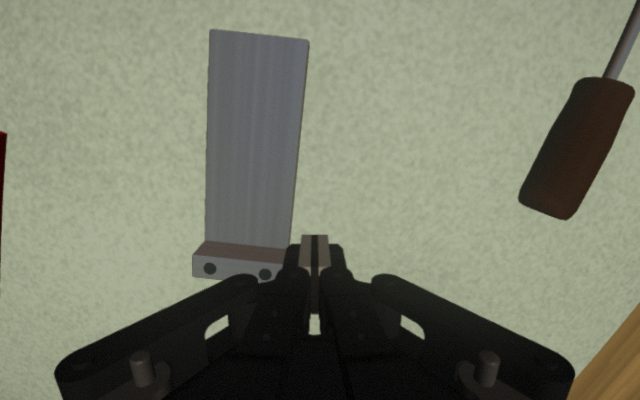

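The heel was nudged sideways and the gauge yaw is now 108.7°, with a target of 97.2°. I'll continue.

{"api": "carry_out", "payload": {
  "series": "-0.002 -0.0005 0 -1.6;-0.002 -0.0005 0 -1.6;-0.002 -0.0005 0 -1.6;-0.002 -0.0005 0 -1.6;-0.002 -0.0005 0 -1.6;-0.002 -0.0005 0 -1.6;-0.001 0 0 -1.6;0 0 0 0"
}}

```text
time: 6.4
tool_pos: [0.6413, -0.1349, 0.0222]
tcp_rot: [-1.935, -2.474, 0.0]
wrist_force: [0.4, -0.6, -0.1]
width: -0.0
grip_force: 0.3
```

```bash
python3 look.py w4; python3 -c "
from h import *
X=np.load('X.npy');im=cv2.imread('pics/w4.png')
print(fit(X,im,(100,10,300,235),.004,.013,0,0))"
```

```text
6.4 [ 0.64125352 -0.13487259  0.02224276] 103.9414758643257 [ 0.41573875 -0.60414723 -0.11934734]
(array([597.8, -89.9]), 99.6, 92.0, 44.5, 17724, array([0.0074, 0.0084, 0.0095]))
```

{"api": "carry_out", "payload": {
  "series": "0.01 0.001 0 0;0.01 0.001 0 0;0.004 -0.025 0 -1;0.003 -0.025 0 -1;-0.02 -0.003 0 -1;-0.02 -0.003 0 -1;-0.015 -0.002 0 0;0 0 0 0"
}}

```text
time: 7.45
tool_pos: [0.6123, -0.1918, 0.0221]
tcp_rot: [-2.021, -2.404, 0.001]
wrist_force: [0.4, 0.3, -0.3]
width: -0.0
grip_force: 0.0
```

```bash
cat > rel.py <<'E'
from h import *
import sys
X=np.load('X.npy');im=cv2.imread(f'pics/{sys.argv[1]}.png')
s=bot.read_state()
e=np.array([-.125,.992]);f=np.array([-.992,-.125]);B=np.array([587.6,14.5])
def br(p): d=np.array(p)-B; return np.round([d@e,d@f],1)
print('tool',br(s['tool_pos'][:2]*1000))
for z0,z1 in((.005,.013),(.022,.0275)):
    c,t,a,b,n,_=fit(X,im,tuple(map(int,sys.argv[2:6])),z0,z1,0,0); print(br(c),round(t-97.2,1),a,b,n)
E
python3 look.py w5; python3 rel.py w5 150 0 480 245
```

```text
7.45 [ 0.61234464 -0.19184697  0.02206474] 99.87913541108793 [ 0.37306539  0.30618351 -0.27394153]
tool [-2.078e+02  2.000e-01]
[-125.     1.9] 2.4 69.1 44.4 15592
[-164.8    0.2] -87.6 43.9 12.2 2862
```

View pics/w5.png

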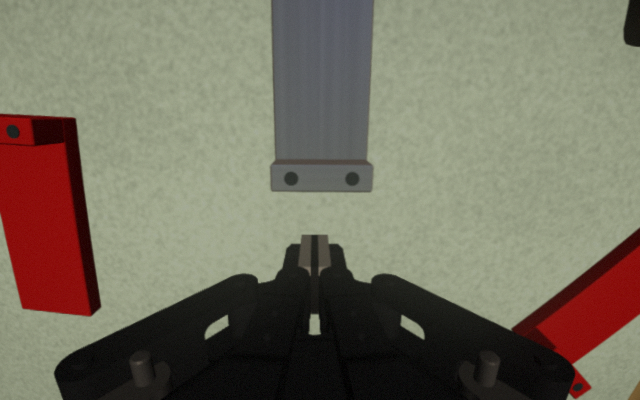

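The heel, at (320,178), is directly ahead of the fingertips at (315,240). Bridge-frame offset is 0.2 mm and yaw is 2.4°. I'll push up to the mouth.

{"api": "carry_out", "payload": {
  "series": "-0.001 0.008 0 0;-0.001 0.008 0 0;-0.001 0.007 0 0;-0.0005 0.004 0 -0.3;-0.0005 0.004 0 -0.3;-0.0005 0.004 0 -0.3;-0.0005 0.004 0 -0.3;-0.0005 0.004 0 -0.3;-0.0005 0.004 0 -0.3;-0.0005 0.004 0 -0.3;-0.0005 0.004 0 -0.3;-0.0005 0.004 0 -0.3;0 0 0 0"
}}

```text
time: 9.12
tool_pos: [0.606, -0.1313, 0.0223]
tcp_rot: [-2.076, -2.358, -0.0]
wrist_force: [-0.5, -1.2, 0.6]
width: 0.002
grip_force: 0.0
```

```bash
python3 look.py w6; python3 rel.py w6 150 0 480 240
```

```text
9.125 [ 0.60595546 -0.13130618  0.02230919] 97.27725286684841 [-0.48516175 -1.15458124  0.56293126]
tool [-147.1    0. ]
[-76.7   1. ] 1.4 94.8 44.5 20232
[-1.278e+02 -1.000e-01] -90.0 44.1 9.9 2005
```

View pics/w6.png

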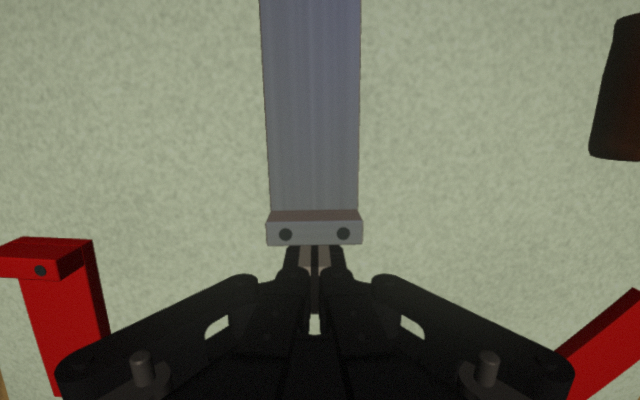

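The fingers at (315,250) sit flat on the heel. The gauge is centred to 1 mm with yaw near 1°, so I push on through the opening.

{"api": "carry_out", "payload": {
  "series": "-0.0007 0.005 0 0;-0.0008 0.006 0 0;-0.0008 0.006 0 0;-0.0007 0.006 0 0;-0.0008 0.006 0 0;-0.0007 0.006 0 0;-0.0008 0.006 0 0;-0.0007 0.006 0 0;-0.0008 0.006 0 0;-0.0007 0.006 0 0;-0.0008 0.006 0 0;-0.0007 0.006 0 0;-0.0008 0.006 0 0;-0.0007 0.006 0 0;-0.0006 0.005 0 0;0 0 0 0"
}}

```text
time: 11.18
tool_pos: [0.5945, -0.0431, 0.0221]
tcp_rot: [-2.075, -2.357, -0.0]
wrist_force: [-0.8, 0.4, 0.4]
width: -0.002
grip_force: 0.0
```

```bash
python3 look.py w7; python3 rel.py w7 150 100 480 240;python3 -c "
from h import *
print(fit(np.load('X.npy'),cv2.imread('pics/w7.png'),(50,0,600,240),.0275,.034,0,0))"
```

```text
11.175 [ 0.59454888 -0.04309358  0.02207153] 97.28223739562384 [-0.82137625  0.43818543  0.4417026 ]
tool [-58.1   0.4]
[-30.1  -0.2] -89.7 44.2 10.7 1984
[-38.9  -0.3] -89.3 44.2 9.4 1966
(array([587.3,  14.5]), 7.3, 96.1, 39.8, 21657, array([0.0277, 0.0285, 0.0296]))
```

View pics/w7.png

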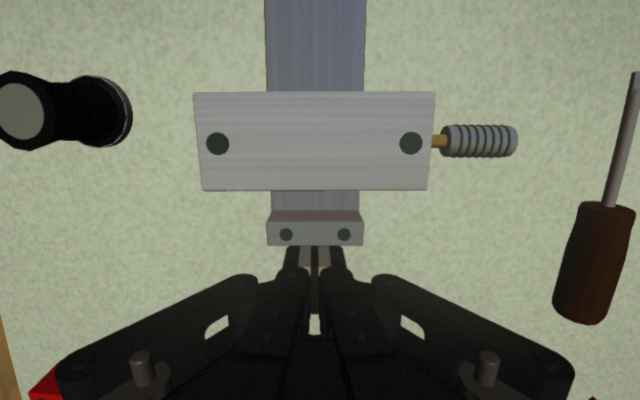

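The plate is through the opening and the heel, at (315,232), is about 13 mm from the bridge's entry face at v=190. I'll finish slowly.

{"api": "carry_out", "payload": {
  "series": "-0.0004 0.003 0 0;-0.0004 0.003 0 0;-0.0004 0.003 0 0;-0.0002 0.002 0 0;-0.0001 0.001 0 0;0 0 0 0"
}}

```text
time: 11.98
tool_pos: [0.5934, -0.0316, 0.0223]
tcp_rot: [-2.076, -2.358, -0.0]
wrist_force: [-0.3, -0.6, -0.1]
width: -0.001
grip_force: 0.0
```

{"api": "carry_out", "payload": {
  "series": "-0.0001 0.001 0 0;0 0.0005 0 0"
}}

```text
time: 12.22
tool_pos: [0.5934, -0.0305, 0.0224]
tcp_rot: [2.076, 2.358, -0.0]
wrist_force: [0.3, -2.1, -0.6]
width: 0.001
grip_force: 0.7
```

{"api": "carry_out", "payload": {
  "series": "0 0.0005 0 0;0 0 0 0"
}}

```text
time: 12.48
tool_pos: [0.5934, -0.0299, 0.0224]
tcp_rot: [2.076, 2.358, 0.0]
wrist_force: [-0.8, -1.8, -0.2]
width: -0.002
grip_force: 0.7
```

{"api": "carry_out", "payload": {
  "series": "0 0.0005 0 0;0 0 0 0"
}}

```text
time: 12.72
tool_pos: [0.5934, -0.0294, 0.0223]
tcp_rot: [2.076, 2.358, 0.0]
wrist_force: [0.7, -1.8, 0.8]
width: -0.0
grip_force: 0.8
```

{"api": "carry_out", "payload": {
  "series": "0 0.0005 0 0;0 0 0 0"
}}

```text
time: 12.98
tool_pos: [0.5934, -0.0289, 0.0224]
tcp_rot: [2.076, 2.358, 0.0]
wrist_force: [-0.1, -1.6, -0.7]
width: 0.003
grip_force: 0.8
```

{"api": "carry_out", "payload": {
  "series": "0 0.0005 0 0;0 0.0005 0 0;0 0 0 0"
}}

```text
time: 13.35
tool_pos: [0.5934, -0.0282, 0.0224]
tcp_rot: [2.076, 2.358, -0.0]
wrist_force: [-0.4, -3.9, 1.5]
width: 0.001
grip_force: 2.0
```

{"api": "carry_out", "payload": {
  "series": "0 0.0005 0 0;0 0 0 0"
}}

```text
time: 13.6
tool_pos: [0.5934, -0.0282, 0.0224]
tcp_rot: [2.075, 2.357, -0.001]
wrist_force: [-0.6, -6.1, 0.8]
width: -0.002
grip_force: 3.0
```

```bash
python3 look.py w8; python3 rel.py w8 150 150 480 245
```

```text
13.6 [ 0.59340756 -0.0281811   0.02237266] 97.28996984365477 [-0.60688447 -6.07572419  0.77819498]
tool [-43.1  -0.4]
[  3.2 -57.9] 2.7 1.3 0.7 7
[-25.6  -0.8] -90.0 44.7 11.4 2035
```

View pics/w8.png

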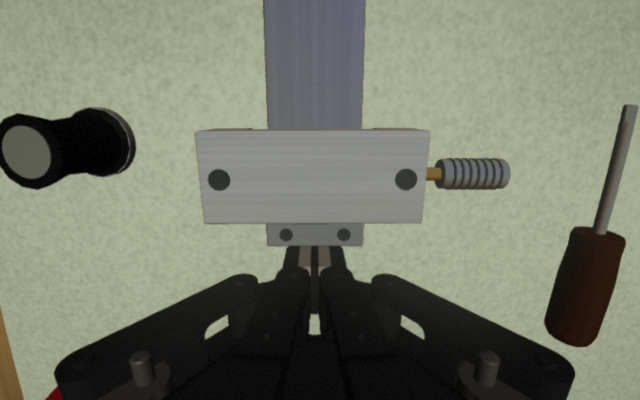

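The heel at (315,234) meets the bridge face. Force now rises with no further motion, so it is seated. One slight press more, then I withdraw straight back and up.

{"api": "carry_out", "payload": {
  "series": "0 0.0007 0 0;0 0 0 0;0 -0.002 0 0;0.0005 -0.004 0 0;0.001 -0.01 0 0;0.002 -0.02 0 0;0.002 -0.02 0 0;0 0 0.03 0;0 0 0.05 0;0 0 0.05 0;0 -0.02 0.04 0;0 0 0 0;0 0 0 0"
}}

```text
time: 15.28
tool_pos: [0.5984, -0.1036, 0.1919]
tcp_rot: [-2.077, -2.356, 0.0]
wrist_force: [0.0, 0.1, -0.2]
width: -0.0
grip_force: 0.0
```

```bash
python3 look.py w9; python3 rel.py w9 200 20 460 235; python3 - <<'E'
from h import *
snap('top')
for t in('loupe','jar','driver'):
    print(t,[(np.round(r['rect']),round(r['score'],2)) for r in spot_in('top',t)[:2]])
E
```

```text
15.275 [ 0.59839346 -0.10357731  0.19188602] 97.19349298086922 [ 0.02593815  0.14763004 -0.15172054]
tool [-117.9    4.6]
[32.4 -0.4] -90.0 43.3 14.8 777
[-25.3 -12.8] -89.6 69.0 13.2 660
loupe [(array([341., 261.,  15.,  15.]), 0.43)]
jar [(array([280., 178.,  18.,  20.]), 0.56)]
driver [(array([340., 209.,  23.,  53.]), 0.58), (array([342., 154.,  52.,  19.]), 0.55)]
```

View pics/w9.png

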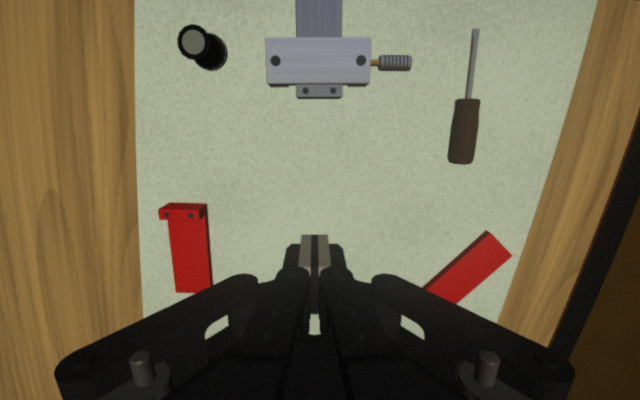

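The heel is flush with the bridge at (318,90), the bystanders haven't moved, and the hand is clear.

```bash
python3 -c "
from workcell import bot
print(bot.finish_job())"
```

```text
the job is handed in; nothing more can be done
None
```

The gauge is pushed through the bridge with its heel resting flush against it, the hand is clear, the loupe, jar and screwdriver are where they were, and the job is handed in at about 15 s (no verdict was returned).

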